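Dial open the reference-sample safe

ROBOT

A 6-joint arm with a two-finger parallel gripper is mounted at the origin on the work surface. World frame = base frame: x ahead of the robot, y to its left, z up, the work surface at z = 0. Lengths are in mm, angles in degrees, forces in N, time in s.
With the tool pointing down it reaches from about 300 to 850 mm from the base axis. Payload 4.2 kg.
Tool frame: the origin (TCP) lies midway between the tips of the shut fingers; the grasp point (between the pads) lies 19 mm behind it; z points along the fingers, y is the line along which they close (so a half turn about z gives the same grasp; the last joint's range is limited). The gripper opens to 91 mm and grips with 3 to 60 N. Pads are 32 mm wide; open, the fingers measure 118 mm over their backs; the gripper's body (76 mm by 178 mm) begins 60 mm behind the grasp point.
Start: joints at [70.073, 18.312, 89.639, -0, 72.044, -1.146], TCP at [185.13, 544.399, 213.976] pointing down, gripper open.
Joint ranges: [-177.97, 177.97], [-48.28, 115.42], [12.27, 149.76], [-77.06, 257.06], [2.81, 150.46], [-146.56, 146.56]. Speed limits (degrees/s): [147.25, 147.25, 180, 180, 180, 180].

INTERFACE

Orientations are given as [roll, pitch, yaw] about the fixed x, y, z axes, in that order (R = Rz(yaw) Ry(pitch) Rx(roll)).
In Python, from workcell import env gives the robot as it stands.
- The arm moves only by the shell command python3 -m jog 'ROWS' [FORCE]. ROWS is a JSON object of lists of equal length, an entry for each row: "jaw": the finger opening in mm, from 0 to 91.2; "slide": the shift along the tool's x, y, z in units of 30 mm (1.0 is 30 mm), a list of three; "spin": the turn about the tool's z in units of 8 degrees (1.0 is 8 degrees). In form: {"jaw": [jaw, ...], "slide": [[dx, dy, dz], ...], "spin": [spin, ...]}. A call has 1 to 10 rows; each row shifts and turns the commanded pose from where the row before left it, along the tool's axes as they then stand; what a row does not reach is not made up. A row lasts 1/10 s, in which the tool goes at most 50 mm and 8.59 degrees, less where a joint would pass 70% of its speed; a pose out of reach is approached as far as the arm can. A call is refused whole if a number of a shift passes 1 or a number of a turn 1, either way. A call with a gripper value outside its range is refused whole. The fingers move at their own pace and stop on an object; FORCE is the grip in N (left out, the last holds). Time passes only in rows, so rows that do not move let the fingers close. It gives the time, the measured TCP pose, the force, the opening and the grip force at its end, in the units of the state.
- env.state(): the state, without advancing time (a new reading comes with each control period).
- env.grab_frame(name): name is "scene" or "top" or "wrist"; returns the picture (384x512x3 uint8, red, green, blue); there is no depth.
- env.camera_model(name): a dict with "fx", "fy", "cx", "cy" (pixels), "camera_from_world" (4x4, takes a point from world to camera coordinates). Camera axes: x right, y up, looking along -z (the intrinsics and any distortion apply to the point x, -y, -z); pixel columns grow to the right and rows downward; lengths in mm; the calibration is good to about 2 mm. A picture is of the moment at which its call begins: read the wrist's pose just before it. camera_model takes no time and is no camera call; for the wrist camera it gives the pose at the moment of the call.
- env.job_done(): hands the job in; it is judged then, once.
The state is a dict: "time_s": time; "qpos": joint angles; "qvel": joint speeds; "effort": joint torques, N m; "ee_pos": TCP position; "ee_rot": TCP orientation; "force": force on the tool from outside, world axes, zero at the start; "torque": the same for the moment, N m; "gripper_width": finger opening in mm; "gripper_force": force on a finger pad.
Only numpy, scipy, OpenCV 4.12 (cv2) and the standard library are available. Lean on these libraries where they do the work, as an engineer would, in place of code of your own. Each camera call takes 0.05 s, during which the arm holds its last target. There are 200 camera calls.

TASK

Unlock the sample safe with the push-in dial on its top: from the zero mark turn it left (counterclockwise) to about 3, press it in one step, then right (clockwise) past zero to about 2 and press it in, then left past zero to about 1 and press it fully home; the lock is worn, so at each number feel gently for the spot where the dial drops in, never bearing on it with more than 25 N. Then pull the drawer open by its handle, at least 7 cm, let go, and leave the other things on the bench and on the safe where they are.

Things in the scene. Friction and masses are not known exactly. Their poses are not given: they have to be found in the camera images.
- dial (a joint): dial angle (rad): 0 with its white pointer at the long zero mark, on the side away from the drawer front; grows turning left, counterclockwise from above; range -1.25 to 1.25, stays where left, starts within 0.25 of 0. 24 marks around it, one every 0.2618 rad, counted 1, 2, 3 to each side from zero: 3 left = 0.785, 2 right = -0.524, 1 left = 0.262
- push (a joint): how far the dial is pressed straight down (m): 0 at the start, 0.0077 after the first number has dropped in, 0.0152 after the second, 0.0227 fully home after the third; at each it stands on a hard step. No return spring: it stays down; between steps 2 N or so moves it. Pressed on a step it can still be turned (0.04 Nm plus about 0.0125 Nm per N of press)
- dial_grip (a point): grip point on the dial's vertical axis, 8 mm below the top of a black grip bar 50 long, 14 wide, 34 mm tall with upright faces, across the top of a bare metal drum 60 mm in diameter; 26 mm above the drum's flat top. At the start it is 56 mm above the safe's top; sinks with joint push. Its x axis points along the bar to the white pointer stripe
- safe: light grey steel safe, 200 mm deep (x), 300 mm wide (y), 115 mm high, fixed to the bench; origin under its centre, z up, its drawer front faces -x, its left side is +y. The dial's axis is at x -30, y +60 mm; the drawer handle is on the front at y -70 mm
- lock: lock works under the dial, hidden inside the safe; origin on the dial's axis at the safe's top, axes as the safe's. It is worn: the dial really drops in somewhere up to 0.125 rad to either side of each number, different for each of the three, in a slot 0.07 rad wide. The force between it and the dial (press, or side push on a slot's edge) is what must stay under 25 N
- drawer (a joint): how far the drawer is open (m): 0 shut, 0.12 at its stop; slides along the safe's -x. It is blocked by the lock until the dial is fully home; then it slides with about 2 N and stays where it is left
- handle (a point): middle of the drawer's steel bar handle: a level round bar 11 mm thick, about 90 mm long along the safe's y, 35 mm in front of the drawer front, 30 mm below the safe's top, 85 mm above the bench; pinch it from above, one finger before and one behind the bar (29 mm free behind it: open no wider than 25 mm). Moves with the drawer; its axes are as the safe's
- carton_a: medicine carton, 100 x 62 x 22 mm, on the bench left of the safe; origin under its centre
- carton_b: medicine carton, 85 x 55 x 30 mm, on the bench left and in front of the safe; origin under its centre
- carton_c: flat medicine carton, 50 x 75 x 16 mm, on the safe's top at its rear right; origin under its centre
- pill_jar: white jar, 52 mm across, 75 mm tall, right of the safe; origin under its centre
- reagent: amber bottle, 48 mm across, 110 mm tall, right of the safe, behind the jar; origin under its centre
- mouse: black computer mouse, 60 mm across, 32 mm tall, on the left of the bench; origin under its centre
- weight: steel weight, 44 mm across, 35 mm tall, right and in front of the safe; origin under its centre

How it is judged (in metres and radians):
On the way, in this order (a step that is already met when the one before it is completed fails the run):
1. the dial, turned left to about 3, has dropped in one step (value of joint push above 0.0062 m and value of joint dial above 0.58 rad), for 0.1 s.
2. then, turned right to about 2, it has dropped in a second step (value of joint push above 0.0137 m and value of joint dial below -0.32 rad), for 0.1 s.
3. then, turned left to about 1, it is pressed fully home (value of joint push above 0.0212 m and value of joint dial above 0.06 rad), for 0.1 s.
At the end, for the whole second after the job is handed in: the dial is fully home (pressed in over 20.5 mm), the drawer is open 70 mm or more and at rest, and each carton, jar, bottle, mouse and weight is within 30 mm of where it stood (value of joint push above 0.0205 m and value of joint drawer above 0.07 m and not (velocity of joint drawer above 0.01 m/s) and not (velocity of joint drawer below -0.01 m/s) and distance of each of carton_a, carton_b, carton_c, pill_jar, reagent, mouse, weight from where it was at the start of the episode below 0.03 m); the robot touches nothing.
It fails at once if the dial bears on the lock with more than 25 N (contact force between dial and lock above 25 N).
It fails at once if the jar or the bottle is knocked over (angle between any of pill_jar, reagent's own z axis and vertical above 0.6 rad).
It also fails if it takes over 72 s, if anything falls off the work surface, if the arm or the gripper's body presses on something with over 40 N, if the wrist force passes 120 N, or if a joint passes its speed limit or range.

## Working session

There is one attempt and no reset: what is moved stays moved. The work goes in short steps, Python scripts to look and compute and a shell command to move; the robot and the scene stay as the last step left them, time stands still between calls to the robot, and variables do not carry over. Pictures are saved under pics/ and viewed, at most 10 in all, crops included, and the job is handed in when it is done.

```bash
mkdir -p pics; ls; python3 - <<'E'
from workcell import env
import cv2,numpy as np
s=env.state();print(s)
ims=[]
for n in("scene","top","wrist"):
    im=env.grab_frame(n);cv2.imwrite(f"pics/{n}0.png",im[:,:,::-1]);m=env.camera_model(n);print(n,{k:np.round(v,3).tolist() for k,v in m.items() if not isinstance(v,str)})
E
```

```text
pics
{'time_s': 0.0, 'qpos': array([ 7.00732803e+01,  1.83525397e+01,  8.97053917e+01, -1.95134669e-03,
        7.20428778e+01, -1.14560245e+00]), 'qvel': array([ 0.11110267,  0.00174771, -0.00194742,  0.07606703,  0.06125201,
        0.07676521]), 'effort': array([ 3.14795143e-03, -4.12459517e+01, -2.31975174e+01,  7.30903423e-02,
        4.58248041e-02, -1.36740055e-04]), 'ee_pos': array([184.96253333, 543.92025274, 213.11813643]), 'ee_rot': array([-1.79899174e+02, -1.60637758e-04,  1.61219486e+02]), 'force': array([ 0.36254628, -0.51738372,  0.0019747 ]), 'torque': array([0.02229261, 0.05192467, 0.05216553]), 'gripper_force': 0.0, 'gripper_width': 91.50175058437671}
scene {'fx': 410.832, 'fy': 410.832, 'cx': 260.143, 'cy': 187.343, 'camera_from_world': [[0.896, 0.443, -0.011, -553.79], [-0.371, 0.764, 0.528, 86.736], [0.242, -0.47, 0.849, -1428.683], [0.0, 0.0, 0.0, 1.0]]}
top {'fx': 384.96, 'fy': 384.96, 'cx': 256.565, 'cy': 182.817, 'camera_from_world': [[-0.019, -1.0, 0.001, 94.337], [0.981, -0.018, 0.193, -589.573], [-0.193, 0.004, 0.981, -1013.902], [0.0, 0.0, 0.0, 1.0]]}
wrist {'fx': 306.898, 'fy': 306.898, 'cx': 256.759, 'cy': 193.048, 'camera_from_world': [[0.321, 0.947, -0.002, -574.353], [-0.911, 0.309, -0.273, 31.231], [-0.258, 0.089, 0.962, -391.787], [0.0, 0.0, 0.0, 1.0]]}
```

View pics/top0.png

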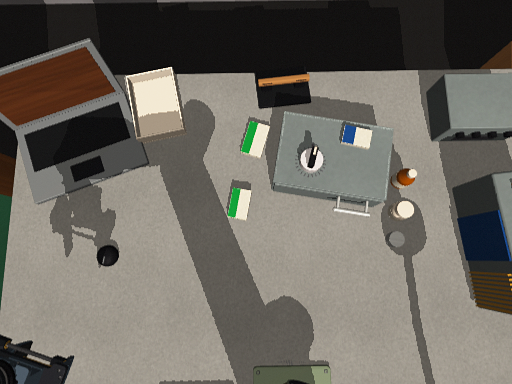

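View pics/scene0.png

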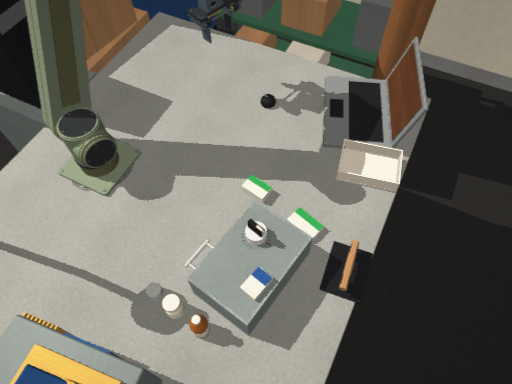

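The top view shows the safe, with top corners at about (286,112), (393,127), (387,201) and (275,188). The dial is at (312,158), the handle bar runs (335,211)–(368,215), and carton_c is at (357,135). The scene view shows the same layout with the dial at (256,232). I'll zoom in to get precise pixels.

```bash
cat > h.py <<'E'
import numpy as np,cv2
from workcell import env
def ray(n,u,v,z,m=None):
    m=m or env.camera_model(n);T=np.array(m["camera_from_world"]);R,t=T[:3,:3],T[:3,3]
    d=R.T@np.array([(u-m["cx"])/m["fx"],-(v-m["cy"])/m["fy"],-1]);c=-R.T@t
    return c+d*(z-c[2])/d[2]
E
python3 - <<'E'
from h import *
t=cv2.imread("pics/top0.png")[100:225,265:405];s=cv2.imread("pics/scene0.png")[195:335,180:320]
a=cv2.resize(t,None,fx=4,fy=4,interpolation=cv2.INTER_CUBIC);cv2.imwrite("pics/tc.png",a)
for p in((286,112),(393,127),(387,201),(275,188)):print(ray("top",*p,115).round(1))
print("drum",ray("top",312,159,145).round(1),"handle",ray("top",335,211,85).round(1),ray("top",368,215,85).round(1))
E
```

```text
[ 7.753e+02 -3.000e-01  1.150e+02]
[ 727.  -288.6  115. ]
[ 525.3 -255.4  115. ]
[565.2  35.5 115. ]
drum [634.  -60.5 145. ] handle [ 505.2 -124.6   85. ] [ 492.9 -211.9   85. ]
```

View pics/tc.png

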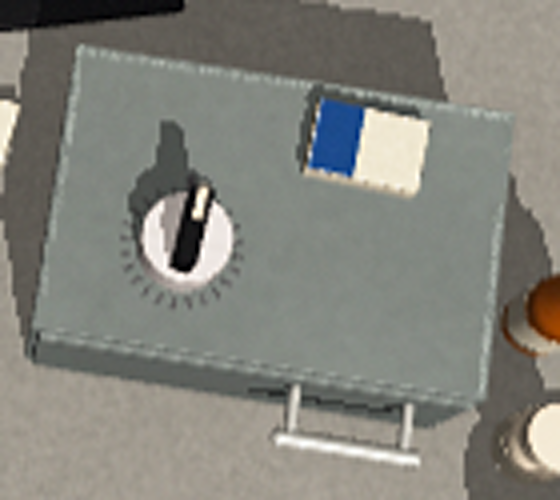

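```bash
cat >> h.py <<'E'
from scipy.optimize import least_squares
from scipy.spatial.transform import Rotation as Ro
def go(x,y,z=None,yaw=None):
    "print what is left, in tool units (slide first, then spin)"
    s=env.state();p=s["ee_pos"];R=Ro.from_euler("xyz",s["ee_rot"],degrees=True)
    d=R.inv().apply(np.array([x,y,p[2] if z is None else z])-p)/30
    print("t",s["time_s"],"pos",p.round(1),s["ee_rot"].round(1),"slide",d.round(2),"spin",None if yaw is None else round(-(((yaw-s["ee_rot"][2])+180)%360-180)/8,2))
E
python3 - <<'E'
from h import *
c=lambda u,v:(265+u/4-.4,100+v/4-.4)
pts=[(78,46,100,150,115),(514,116,100,-150,115),(485,400,-100,-150,115),(37,330,-100,150,115),(187,238,-30,60,145),(276,439,-135,-25,85),(419,461,-135,-115,85)]
W=np.array([ray("top",*c(u,v),z)[:2] for u,v,_,_,z in pts]);L=np.array([q[2:4] for q in pts])
f=lambda p:(p[:2]+L@np.array([[np.cos(p[2]),np.sin(p[2])],[-np.sin(p[2]),np.cos(p[2])]])-W).ravel()
r=least_squares(f,[650,-120,-.14]);p=r.x;print(p[:2],np.degrees(p[2]));print(r.fun.reshape(-1,2).round(1))
R=np.array([[np.cos(p[2]),-np.sin(p[2])],[np.sin(p[2]),np.cos(p[2])]])
print("dial",p[:2]+R@[-30,60],"handle",p[:2]+R@[-135,-70])
a,b=ray("top",*c(183,265),179),ray("top",*c(205,190),179);print("bar",a,b,np.degrees(np.arctan2(*(b-a)[1::-1])))
d=p[:2]+R@[-30,60]
go(d[0],d[1],235,-8)
E
```

```text
[ 650.96617972 -124.24575437] -10.508050440217113
[[-1.3  0.2]
 [-0.6 -1.5]
 [-3.8 -0.8]
 [-1.   3.4]
 [-1.4 -0.9]
 [ 4.  -3.1]
 [ 4.1  2.8]]
dial [632.41172159 -59.78078649] handle [ 505.46406779 -168.45135838]
bar [607.77784043 -50.38205134 179.        ] [655.79752451 -66.36410576 179.        ] -18.408627890120027
t 0.15 pos [185.  544.  213.3] [-179.9   -0.   161.2] slide [-20.6  -14.26  -0.7 ] spin 21.15
```

```bash

python3 -m jog '{"jaw":[91,91,91,91,91,91,91,91,91,91],"slide":[[-0.8,-0.55,-0.1],[-0.8,-0.55,-0.1],[-0.8,-0.55,-0.1],[-0.8,-0.55,-0.1],[-0.8,-0.55,-0.1],[-0.8,-0.55,-0.1],[-0.8,-0.55,-0.1],[-0.8,-0.55,0],[-0.8,-0.55,0],[-0.8,-0.55,0]],"spin":[0,0,0,0,0,0,0,0,0,0]}'
python3 -m jog '{"jaw":[91,91,91,91,91,91,91,91,91,91],"slide":[[-0.8,-0.55,0],[-0.8,-0.55,0],[-0.8,-0.55,0],[-0.8,-0.55,0],[-0.8,-0.55,0],[-0.8,-0.55,0],[-0.8,-0.55,0],[-0.8,-0.55,0],[-0.8,-0.55,0],[-0.8,-0.55,0]],"spin":[0,0,0,0,0,0,0,0,0,0]}'
python3 -m jog '{"jaw":[91,91,91,91,91,91,91,91,91,91],"slide":[[-0.8,-0.55,0],[-0.8,-0.55,0],[-0.8,-0.55,0],[-0.8,-0.55,0],[-0.8,-0.55,0],[0,0,0],[0,0,0],[0,0,0],[0,0,0],[0,0,0]],"spin":[0,0,0,0,0,1,1,1,1,1]}'
python3 -m jog '{"jaw":[91,91,91,91,91,91,91,91,91,91],"slide":[[0,0,0],[0,0,0],[0,0,0],[0,0,0],[0,0,0],[0,0,0],[0,0,0],[0,0,0],[0,0,0],[0,0,0]],"spin":[1,1,1,1,1,1,1,1,1,1]}'
python3 -m jog '{"jaw":[91,91,91,91,91,91,91,91],"slide":[[0,0,0],[0,0,0],[0,0,0],[0,0,0],[0,0,0],[0,0,0],[0,0,0],[0,0,0]],"spin":[1,1,1,1,1,1,1,0]}'
python3 - <<'E'
from h import *
go(632.4,-59.8,235,-18.4)
m=env.camera_model("wrist");im=env.grab_frame("wrist");cv2.imwrite("pics/w1.png",im[:,:,::-1])
print(np.array(m["camera_from_world"]).round(4).tolist())
E
```

```text
time_s: 1.15
ee_pos: [359.7, 309.8, 234.8]
ee_rot: [-180.0, -0.0, 161.2]
force: [-0.3, -0.0, -0.7]
gripper_width: 91.0
gripper_force: 0.0
time_s: 2.15
ee_pos: [533.8, 76.4, 234.7]
ee_rot: [-180.0, -0.0, 161.2]
force: [0.5, 0.3, -0.2]
gripper_width: 91.1
gripper_force: 0.0
time_s: 3.15
ee_pos: [620.2, -39.4, 234.4]
ee_rot: [-180.0, -0.0, 120.9]
force: [0.3, -0.7, 0.4]
gripper_width: 90.8
gripper_force: 0.0
time_s: 4.15
ee_pos: [620.2, -39.3, 234.5]
ee_rot: [-180.0, 0.0, 40.9]
force: [0.3, 0.2, -0.0]
gripper_width: 91.1
gripper_force: 0.0
time_s: 4.95
ee_pos: [620.2, -39.3, 234.5]
ee_rot: [180.0, 0.0, -14.8]
force: [-0.5, -0.1, 0.0]
gripper_width: 90.7
gripper_force: 0.0
t 4.95 pos [620.2 -39.3 234.5] [180.    0.  -14.8] slide [ 0.57  0.56 -0.02] spin 0.45
[[-0.2543, -0.9671, 0.0005, 119.602], [0.9304, -0.2448, -0.2729, -550.0148], [0.2641, -0.0689, 0.962, -577.6396], [0.0, 0.0, 0.0, 1.0]]
```

View pics/w1.png

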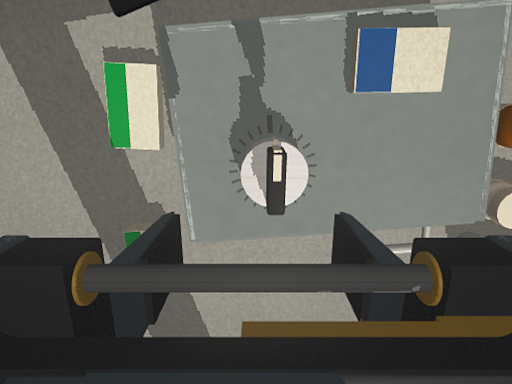

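Wrist view: the drum is at about (275,173) with radius 34. The bar runs (277,148)–(276,214), the long zero mark is at (269,122), and the safe's left-rear corner is at (168,27), with its rear edge running to (510,2).

```bash
python3 - <<'E'
from h import *
im=cv2.imread("pics/w1.png");m=env.camera_model("wrist")
an=lambda a,b:np.degrees(np.arctan2(*(b-a)[1::-1]))
hsv=cv2.cvtColor(im,cv2.COLOR_BGR2HSV);roi=np.zeros(im.shape[:2],np.uint8);cv2.circle(roi,(275,175),44,255,-1)
dr=cv2.inRange(hsv,(0,0,165),(180,60,255))&roi
cs,_=cv2.findContours(dr,0,1);P=np.vstack([c for c in cs if cv2.contourArea(c)>60]);H=cv2.convexHull(P)
(e)=cv2.fitEllipse(H);print("drum",e,ray("wrist",*e[0],145,m).round(1))
bk=cv2.inRange(im,(0,0,0),(60,60,60))&roi;v,u=np.nonzero(bk)
for r in range(140,220,6):
    k=u[v==r];
    if len(k):print(r,k.min(),k.max(),end="; ")
print()
a,b=ray("wrist",276.5,214,179,m),ray("wrist",277,148,179,m);print("bar",a,b,an(a,b),(a+b)/2)
A,B,C=[ray("wrist",*p,115,m) for p in((168,27),(510,2),(193,240))];print("edges",an(B,A)-90,an(C,A))
z=ray("wrist",269,120,115,m);z2=ray("wrist",270,130,115,m);print("zero mark",z,z2,an(z2,z))
E
```

```text
drum ((274.0299377441406, 173.95249938964844), (66.30077362060547, 68.21479797363281), 73.57942962646484) [636.1 -58.9 145. ]
152 268 284; 158 268 286; 164 267 285; 170 267 285; 176 267 285; 182 267 284; 188 267 284; 194 267 284; 200 267 284; 206 267 284; 212 268 283; 
bar [612.1189553  -53.16437689 179.        ] [662.14181371 -65.62991489 179.        ] -13.992924270029219 [637.13038451 -59.39714589 179.        ]
edges -10.832461684920673 -11.649702002996134
zero mark [679.84905734 -66.52237456 115.        ] [670.82517594 -65.23668247 115.        ] -8.108734733642404
```

```bash

python3 -m jog '{"jaw":[40,40,40,40,40,40],"slide":[[0.35,0.25,0],[0.35,0.25,0],[0,0,0.5],[0,0,0.5],[0,0,0],[0,0,0]],"spin":[-0.1,0,0,0,0,0]}' 20
python3 - <<'E'
from h import *
go(636.5,-59.2,152,-14)
m=env.camera_model("wrist");im=env.grab_frame("wrist");cv2.imwrite("pics/w2.png",im[:,:,::-1])
E
```

```text
time_s: 5.6
ee_pos: [637.5, -59.7, 204.9]
ee_rot: [180.0, 0.0, -14.0]
force: [0.4, 0.3, 0.2]
gripper_width: 46.1
gripper_force: 0.0
t 5.6 pos [637.5 -59.7 204.9] [180.   0. -14.] slide [-0.04 -0.01  1.76] spin 0.0
```

View pics/w2.png

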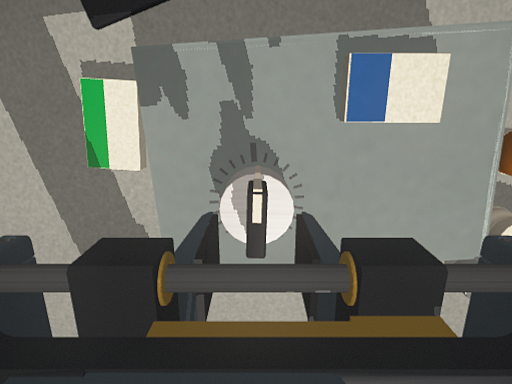

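The bar sits at u≈257, midway between the fingers (about 208 and 306), so it's centred. Next I'll descend and grip.

```bash

python3 -c "
from h import *
print(ray('wrist',257,207.5,145))"
python3 -m jog '{"jaw":[40,40,40,40,40,12,8,8,8,8],"slide":[[-0.03,0,0.45],[0,0,0.45],[0,0,0.45],[0,0,0.4],[0,0,0],[0,0,0],[0,0,0],[0,0,0],[0,0,0],[0,0,0]],"spin":[0,0,0,0,0,0,0,0,0,0]}' 20
python3 -c "
from h import *
go(636.5,-59.2,152,-14);s=env.state();print(s['force'],s['torque'])"
```

```text
[637.20632612 -59.65560932 145.        ]
time_s: 6.65
ee_pos: [636.5, -59.1, 153.1]
ee_rot: [180.0, -0.1, -14.0]
force: [0.4, -0.0, 1.8]
gripper_width: 13.9
gripper_force: 20.0
t 6.65 pos [636.5 -59.1 153.1] [ 1.8e+02 -1.0e-01 -1.4e+01] slide [-0.    0.    0.04] spin 0.0
[ 0.43093377 -0.01140902  1.82057267] [-0.15347405  0.14135217  0.04641078]
```

```bash

python3 -m jog '{"jaw":[8,8,8,8,8,8,8],"slide":[[0,0,0],[0,0,0],[0,0,0],[0,0,0],[0,0,0],[0,0,0],[0,0,0]],"spin":[-1,-1,-1,-1,-1,0,0]}'
python3 -m jog '{"jaw":[8,8],"slide":[[0,0,0.02],[0,0,0]],"spin":[0,0]}'
python3 -m jog '{"jaw":[8,8],"slide":[[0,0,0.02],[0,0,0]],"spin":[0,0]}'
python3 -c "
from h import *
s=env.state();print(s['force'],s['torque'],s['ee_pos'],s['ee_rot'])"
```

```text
time_s: 7.35
ee_pos: [636.4, -58.3, 152.8]
ee_rot: [-180.0, -0.1, 25.9]
force: [0.0, 2.7, 2.4]
gripper_width: 13.5
gripper_force: 20.0
time_s: 7.55
ee_pos: [636.4, -58.4, 152.6]
ee_rot: [-180.0, -0.1, 25.9]
force: [-1.0, 2.0, 5.1]
gripper_width: 13.6
gripper_force: 20.0
time_s: 7.75
ee_pos: [636.4, -58.4, 152.5]
ee_rot: [-180.0, -0.1, 25.9]
force: [-2.1, 2.7, 7.8]
gripper_width: 14.1
gripper_force: 20.0
[-2.13846051  2.7153306   7.84257402] [ 0.52740976  0.29719663 -0.02987533] [636.41234219 -58.39089962 152.519366  ] [-1.79991679e+02 -1.03860274e-01  2.59200985e+01]
```

```bash
cat > chk.py <<'E'
import sys
from workcell import env
s=env.state();f=s["force"];print(round(s["time_s"],2),"yaw",s["ee_rot"][2].round(2),"z",s["ee_pos"][2].round(2),"F",f.round(1),"Tz",s["torque"][2].round(2))
sys.exit(not(float(sys.argv[1])<f[2]<14))
E
python3 -m jog '{"jaw":[8,8],"slide":[[0,0,0],[0,0,0]],"spin":[-0.15,0]}' >/dev/null; python3 chk.py 4.8 &&
python3 -m jog '{"jaw":[8,8],"slide":[[0,0,0],[0,0,0]],"spin":[-0.15,0]}' >/dev/null&& python3 chk.py 4.8 &&
python3 -m jog '{"jaw":[8,8],"slide":[[0,0,0],[0,0,0]],"spin":[-0.15,0]}' >/dev/null&& python3 chk.py 4.8 &&
python3 -m jog '{"jaw":[8,8],"slide":[[0,0,0],[0,0,0]],"spin":[-0.15,0]}' >/dev/null&& python3 chk.py 4.8 &&
python3 -m jog '{"jaw":[8,8],"slide":[[0,0,0],[0,0,0]],"spin":[-0.15,0]}' >/dev/null&& python3 chk.py 4.8 &&
python3 -m jog '{"jaw":[8,8],"slide":[[0,0,0],[0,0,0]],"spin":[-0.15,0]}' >/dev/null&& python3 chk.py 4.8 &&
python3 -m jog '{"jaw":[8,8],"slide":[[0,0,0],[0,0,0]],"spin":[-0.15,0]}' >/dev/null&& python3 chk.py 4.8 &&
python3 -m jog '{"jaw":[8,8],"slide":[[0,0,0],[0,0,0]],"spin":[-0.15,0]}' >/dev/null&& python3 chk.py 4.8
```

```text
7.95 yaw 27.14 z 152.52 F [-0.3  2.3  7.1] Tz 0.07
8.15 yaw 28.32 z 152.53 F [-1.1  2.9  6.9] Tz -0.07
8.35 yaw 29.53 z 152.52 F [-1.   2.7  7.1] Tz -0.05
8.55 yaw 30.73 z 152.54 F [-1.3  2.8  7.5] Tz 0.01
8.75 yaw 31.94 z 152.53 F [-1.3  2.4  7.8] Tz 0.0
8.95 yaw 33.14 z 152.5 F [-1.1  2.9  7.4] Tz 0.0
9.15 yaw 34.34 z 152.49 F [-0.1  2.4  7.8] Tz 0.07
9.35 yaw 35.55 z 152.46 F [-2.6  3.3  7.1] Tz 0.04
```

```bash

python3 -m jog '{"jaw":[8,8],"slide":[[0,0,0],[0,0,0]],"spin":[-0.15,0]}' >/dev/null; python3 chk.py 4.8 &&
python3 -m jog '{"jaw":[8,8],"slide":[[0,0,0],[0,0,0]],"spin":[-0.15,0]}' >/dev/null&& python3 chk.py 4.8 &&
python3 -m jog '{"jaw":[8,8],"slide":[[0,0,0],[0,0,0]],"spin":[-0.15,0]}' >/dev/null&& python3 chk.py 4.8 &&
python3 -m jog '{"jaw":[8,8],"slide":[[0,0,0],[0,0,0]],"spin":[-0.15,0]}' >/dev/null&& python3 chk.py 4.8 &&
python3 -m jog '{"jaw":[8,8],"slide":[[0,0,0],[0,0,0]],"spin":[-0.15,0]}' >/dev/null&& python3 chk.py 4.8 &&
python3 -m jog '{"jaw":[8,8],"slide":[[0,0,0],[0,0,0]],"spin":[-0.15,0]}' >/dev/null&& python3 chk.py 4.8 &&
python3 -m jog '{"jaw":[8,8],"slide":[[0,0,0],[0,0,0]],"spin":[-0.15,0]}' >/dev/null&& python3 chk.py 4.8
python3 - <<'E'
from h import *
im=env.grab_frame("top");cv2.imwrite("pics/t2.png",im[:,:,::-1])
im=env.grab_frame("wrist");cv2.imwrite("pics/w3.png",im[:,:,::-1])
E
```

```text
9.55 yaw 36.74 z 152.32 F [-0.4  2.5  6.6] Tz 0.0
9.75 yaw 37.97 z 151.62 F [0.7 3.1 3.4] Tz 0.16
```

View pics/w3.png

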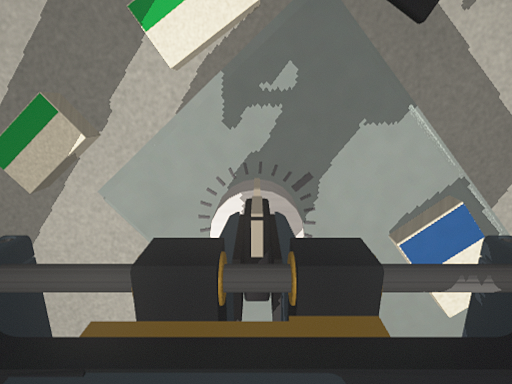

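The force fell from 7.5 to 3.4 N and z dropped 0.9 mm at yaw ≈38, so the dial has found the first slot. The picture shows the stripe still in line with the fingers, with no slip. I'll press on in small steps.

```bash

python3 -m jog '{"jaw":[8,8],"slide":[[0,0,0],[0,0,0.03]],"spin":[-0.08,0]}' >/dev/null; python3 chk.py -1 &&
python3 -m jog '{"jaw":[8,8,8,8],"slide":[[0,0,0.04],[0,0,0.04],[0,0,0],[0,0,0]],"spin":[0,0,0,0]}' >/dev/null; python3 chk.py -1
```

```text
10.05 yaw 38.64 z 150.11 F [0.3 4.9 2. ] Tz 0.03
10.45 yaw 38.64 z 147.31 F [0.7 5.3 0.9] Tz 0.12
```

```bash

python3 -m jog '{"jaw":[8,8,8],"slide":[[0,0,0.04],[0,0,0.02],[0,0,0]],"spin":[0,0,0]}' >/dev/null; python3 chk.py -1 
python3 -m jog '{"jaw":[8,8],"slide":[[0,0,0.02],[0,0,0]],"spin":[0,0]}' >/dev/null; python3 chk.py -1 
```

```text
10.75 yaw 38.64 z 145.57 F [1.5 5.2 1. ] Tz 0.11
10.95 yaw 38.64 z 145.25 F [0.9 4.6 2.4] Tz 0.06
```

```bash

python3 -m jog '{"jaw":[8,8],"slide":[[0,0,0.02],[0,0,0]],"spin":[0,0]}' >/dev/null; python3 chk.py -3 
```

```text
11.15 yaw 38.63 z 145.14 F [0.6 4.5 4.5] Tz 0.0
```

```bash

python3 -m jog '{"jaw":[8,8,8],"slide":[[0,0,-0.015],[0,0,0],[0,0,0]],"spin":[0.3,0.3,0.4]}' >/dev/null; python3 chk.py 0 &&
python3 -m jog '{"jaw":[8,8,8,8,8,8,8,8,8],"slide":[[0,0,0],[0,0,0],[0,0,0],[0,0,0],[0,0,0],[0,0,0],[0,0,0],[0,0,0],[0,0,0]],"spin":[1,1,1,1,1,1,1,0.8,0]}' >/dev/null; python3 chk.py 0
```

```text
11.45 yaw 30.54 z 145.15 F [1.4 4.7 2. ] Tz 0.17
12.35 yaw -31.77 z 145.14 F [0.9 1.7 1.1] Tz -0.23
```

```bash

python3 -m jog '{"jaw":[8,8,8],"slide":[[0,0,0.025],[0,0,0.02],[0,0,0]],"spin":[0,0,0]}' >/dev/null; python3 chk.py 4.8 &&
python3 -m jog '{"jaw":[8,8],"slide":[[0,0,0],[0,0,0]],"spin":[0.15,0]}' >/dev/null && python3 chk.py 4.8 &&
python3 -m jog '{"jaw":[8,8],"slide":[[0,0,0],[0,0,0]],"spin":[0.15,0]}' >/dev/null&& python3 chk.py 4.8 &&
python3 -m jog '{"jaw":[8,8],"slide":[[0,0,0],[0,0,0]],"spin":[0.15,0]}' >/dev/null&& python3 chk.py 4.8 &&
python3 -m jog '{"jaw":[8,8],"slide":[[0,0,0],[0,0,0]],"spin":[0.15,0]}' >/dev/null&& python3 chk.py 4.8 &&
python3 -m jog '{"jaw":[8,8],"slide":[[0,0,0],[0,0,0]],"spin":[0.15,0]}' >/dev/null&& python3 chk.py 4.8 &&
python3 -m jog '{"jaw":[8,8],"slide":[[0,0,0],[0,0,0]],"spin":[0.15,0]}' >/dev/null&& python3 chk.py 4.8 &&
python3 -m jog '{"jaw":[8,8],"slide":[[0,0,0],[0,0,0]],"spin":[0.15,0]}' >/dev/null&& python3 chk.py 4.8 &&
python3 -m jog '{"jaw":[8,8],"slide":[[0,0,0],[0,0,0]],"spin":[0.15,0]}' >/dev/null&& python3 chk.py 4.8 &&
python3 -m jog '{"jaw":[8,8],"slide":[[0,0,0],[0,0,0]],"spin":[0.15,0]}' >/dev/null&& python3 chk.py 4.8 &&
python3 -m jog '{"jaw":[8,8],"slide":[[0,0,0],[0,0,0]],"spin":[0.15,0]}' >/dev/null&& python3 chk.py 4.8 &&
python3 -m jog '{"jaw":[8,8],"slide":[[0,0,0],[0,0,0]],"spin":[0.15,0]}' >/dev/null&& python3 chk.py 4.8 &&
python3 -m jog '{"jaw":[8,8],"slide":[[0,0,0],[0,0,0]],"spin":[0.15,0]}' >/dev/null&& python3 chk.py 4.8 &&
python3 -m jog '{"jaw":[8,8],"slide":[[0,0,0],[0,0,0]],"spin":[0.15,0]}' >/dev/null&& python3 chk.py 4.8
```

```text
12.65 yaw -31.64 z 145.04 F [-1.1  2.   6.3] Tz -0.16
12.85 yaw -32.8 z 145.05 F [-1.   1.5  6.2] Tz 0.04
13.05 yaw -34.02 z 145.05 F [-1.3  1.5  6.7] Tz -0.04
13.25 yaw -35.2 z 145.06 F [-0.8  0.8  6.9] Tz 0.02
13.45 yaw -36.41 z 145.03 F [-0.2  1.2  6.9] Tz -0.01
13.65 yaw -37.62 z 144.98 F [-0.9  1.3  5.5] Tz -0.04
13.85 yaw -38.82 z 144.74 F [-0.7  0.8  5.7] Tz -0.04
14.05 yaw -40.07 z 143.94 F [1.7 0.3 1.5] Tz -0.01
```

```bash

python3 -m jog '{"jaw":[8,8],"slide":[[0,0,0],[0,0,0.03]],"spin":[0.1,0]}' >/dev/null; python3 chk.py -1 &&
python3 -m jog '{"jaw":[8,8,8,8,8],"slide":[[0,0,0.04],[0,0,0.04],[0,0,0.04],[0,0,0],[0,0,0]],"spin":[0,0,0,0,0]}' >/dev/null; python3 chk.py -1 &&
python3 -m jog '{"jaw":[8,8],"slide":[[0,0,0.02],[0,0,0]],"spin":[0,0]}' >/dev/null; python3 chk.py -1 
```

```text
14.25 yaw -40.93 z 143.0 F [ 1.3 -0.5  2.2] Tz -0.03
14.75 yaw -40.93 z 139.22 F [ 2.6 -3.2 -0.6] Tz -0.02
14.95 yaw -40.93 z 138.97 F [ 2.5 -4.2  0. ] Tz -0.02
```

```bash

python3 -m jog '{"jaw":[8,8],"slide":[[0,0,0.03],[0,0,0]],"spin":[0,0]}' >/dev/null; python3 chk.py -2 &&
python3 -m jog '{"jaw":[8,8],"slide":[[0,0,0.02],[0,0,0]],"spin":[0,0]}' >/dev/null; python3 chk.py -2 
```

```text
15.15 yaw -40.93 z 138.13 F [ 2.6 -5.   0.8] Tz 0.01
15.35 yaw -40.93 z 137.74 F [ 1.7 -5.4  2.1] Tz 0.02
```

```bash

python3 -m jog '{"jaw":[8,8],"slide":[[0,0,0.02],[0,0,0]],"spin":[0,0]}' >/dev/null; python3 chk.py -2 
python3 -m jog '{"jaw":[8,8],"slide":[[0,0,0.01],[0,0,0]],"spin":[0,0]}' >/dev/null; python3 chk.py -2 
```

```text
15.55 yaw -40.93 z 137.63 F [ 0.6 -5.3  4.5] Tz -0.03
15.75 yaw -40.93 z 137.6 F [-0.2 -5.3  6.9] Tz -0.04
```

```bash

python3 -m jog '{"jaw":[8,8,8],"slide":[[0,0,-0.02],[0,0,0],[0,0,0]],"spin":[-0.3,-0.3,-0.4]}' >/dev/null; python3 chk.py 0 &&
python3 -m jog '{"jaw":[8,8,8,8,8],"slide":[[0,0,0],[0,0,0],[0,0,0],[0,0,0],[0,0,0]],"spin":[-1,-1,-1,-0.55,0]}' >/dev/null; python3 chk.py 0
```

```text
16.05 yaw -32.85 z 137.63 F [ 1.  -4.7  3.8] Tz -0.2
16.55 yaw -4.53 z 137.61 F [ 1.3 -3.6  3.2] Tz 0.18
```

```bash

python3 -m jog '{"jaw":[8,8,8],"slide":[[0,0,0.015],[0,0,0.015],[0,0,0]],"spin":[0,0,0]}' >/dev/null; python3 chk.py 4.8 &&
python3 -m jog '{"jaw":[8,8],"slide":[[0,0,0],[0,0,0]],"spin":[-0.15,0]}' >/dev/null && python3 chk.py 4.8 &&
python3 -m jog '{"jaw":[8,8],"slide":[[0,0,0],[0,0,0]],"spin":[-0.15,0]}' >/dev/null&& python3 chk.py 4.8 &&
python3 -m jog '{"jaw":[8,8],"slide":[[0,0,0],[0,0,0]],"spin":[-0.15,0]}' >/dev/null&& python3 chk.py 4.8 &&
python3 -m jog '{"jaw":[8,8],"slide":[[0,0,0],[0,0,0]],"spin":[-0.15,0]}' >/dev/null&& python3 chk.py 4.8 &&
python3 -m jog '{"jaw":[8,8],"slide":[[0,0,0],[0,0,0]],"spin":[-0.15,0]}' >/dev/null&& python3 chk.py 4.8 &&
python3 -m jog '{"jaw":[8,8],"slide":[[0,0,0],[0,0,0]],"spin":[-0.15,0]}' >/dev/null&& python3 chk.py 4.8 &&
python3 -m jog '{"jaw":[8,8],"slide":[[0,0,0],[0,0,0]],"spin":[-0.15,0]}' >/dev/null&& python3 chk.py 4.8 &&
python3 -m jog '{"jaw":[8,8],"slide":[[0,0,0],[0,0,0]],"spin":[-0.15,0]}' >/dev/null&& python3 chk.py 4.8 &&
python3 -m jog '{"jaw":[8,8],"slide":[[0,0,0],[0,0,0]],"spin":[-0.15,0]}' >/dev/null&& python3 chk.py 4.8 &&
python3 -m jog '{"jaw":[8,8],"slide":[[0,0,0],[0,0,0]],"spin":[-0.15,0]}' >/dev/null&& python3 chk.py 4.8 &&
python3 -m jog '{"jaw":[8,8],"slide":[[0,0,0],[0,0,0]],"spin":[-0.15,0]}' >/dev/null&& python3 chk.py 4.8 &&
python3 -m jog '{"jaw":[8,8],"slide":[[0,0,0],[0,0,0]],"spin":[-0.15,0]}' >/dev/null&& python3 chk.py 4.8 &&
python3 -m jog '{"jaw":[8,8],"slide":[[0,0,0],[0,0,0]],"spin":[-0.15,0]}' >/dev/null&& python3 chk.py 4.8
```

```text
16.85 yaw -4.6 z 137.5 F [ 0.  -3.7  7.5] Tz 0.23
17.05 yaw -3.45 z 137.52 F [-0.4 -2.9  6.7] Tz -0.07
17.25 yaw -2.25 z 137.53 F [ 0.6 -3.9  7.3] Tz 0.0
17.45 yaw -1.03 z 137.5 F [ 0.2 -3.2  6.8] Tz 0.02
17.65 yaw 0.15 z 137.52 F [-1.1 -3.4  7.6] Tz -0.07
17.85 yaw 1.36 z 137.53 F [ 0.7 -3.3  7.1] Tz 0.01
18.05 yaw 2.57 z 137.47 F [ 1.  -3.5  7.1] Tz 0.03
18.25 yaw 3.76 z 137.37 F [ 0.9 -2.3  6.5] Tz -0.02
18.45 yaw 4.97 z 137.08 F [ 1.1 -3.8  5.7] Tz 0.09
18.65 yaw 6.23 z 136.15 F [ 3.1 -2.1  1.9] Tz 0.02
```

```bash

python3 -m jog '{"jaw":[8,8],"slide":[[0,0,0],[0,0,0.03]],"spin":[-0.1,0]}' >/dev/null; python3 chk.py -2 &&
python3 -m jog '{"jaw":[8,8,8,8,8],"slide":[[0,0,0.04],[0,0,0.04],[0,0,0.04],[0,0,0],[0,0,0]],"spin":[0,0,0,0,0]}' >/dev/null; python3 chk.py -2 &&
python3 -m jog '{"jaw":[8,8],"slide":[[0,0,0.04],[0,0,0]],"spin":[0,0]}' >/dev/null; python3 chk.py -2 
```

```text
18.85 yaw 7.06 z 135.28 F [ 3.2 -2.4  2.2] Tz 0.06
19.35 yaw 7.05 z 131.5 F [ 5.5 -1.5 -0.3] Tz 0.04
19.55 yaw 7.05 z 130.4 F [ 4.4 -1.6  0.8] Tz 0.0
```

```bash

python3 -m jog '{"jaw":[8,8],"slide":[[0,0,0.02],[0,0,0]],"spin":[0,0]}' >/dev/null; python3 chk.py -2 
python3 -m jog '{"jaw":[8,8],"slide":[[0,0,0.02],[0,0,0]],"spin":[0,0]}' >/dev/null; python3 chk.py -2 
```

```text
19.75 yaw 7.05 z 130.26 F [4.  0.1 2.9] Tz 0.04
19.95 yaw 7.05 z 130.17 F [ 3.3 -1.3  5.3] Tz 0.07
```

```bash

python3 -m jog '{"jaw":[8,8,8,8],"slide":[[0,0,0.02],[0,0,0],[0,0,0],[0,0,-0.05]],"spin":[0,0,0,0]}'; python3 chk.py -2 
python3 -m jog '{"jaw":[40,40,40,40,40,40,40,40],"slide":[[0,0,0],[0,0,0],[0,0,0],[0,0,0],[0,0,-0.5],[0,0,-0.8],[0,0,-0.8],[0,0,-0.8]],"spin":[0,0,0,0,0,0,0,0]}'
python3 -c "
from h import *
go(503.6,-196.8,215,79.3)"
```

```text
time_s: 20.35
ee_pos: [636.4, -58.6, 130.2]
ee_rot: [-180.0, -0.1, 7.1]
force: [6.6, -0.0, -3.0]
gripper_width: 13.8
gripper_force: 20.0
20.35 yaw 7.05 z 130.24 F [ 6.6 -0.  -3. ] Tz 0.06
time_s: 21.15
ee_pos: [635.5, -58.7, 217.8]
ee_rot: [-180.0, 0.1, 7.1]
force: [0.5, 0.3, -0.7]
gripper_width: 40.1
gripper_force: 0.0
t 21.15 pos [635.5 -58.7 217.8] [-1.8e+02  1.0e-01  7.1e+00] slide [-4.93  4.03  0.1 ] spin -9.03
```

```bash

python3 -m jog '{"jaw":[25,25,25,25,25,25,25,25],"slide":[[-0.8,0.65,0],[-0.8,0.65,0],[-0.8,0.65,0],[-0.8,0.65,0],[-0.8,0.65,0],[-0.9,0.75,0.1],[0,0,0],[0,0,0]],"spin":[0,0,0,0,0,0,-1,-1]}'
python3 -m jog '{"jaw":[25,25,25,25,25,25,25,25],"slide":[[0,0,0],[0,0,0],[0,0,0],[0,0,0],[0,0,0],[0,0,0],[0,0,0],[0,0,0]],"spin":[-1,-1,-1,-1,-1,-1,-1,0]}'
python3 - <<'E'
from h import *
go(509.2,-167.3,66,79.3)
m=env.camera_model("wrist");im=env.grab_frame("wrist");cv2.imwrite("pics/w4.png",im[:,:,::-1])
E
```

```text
time_s: 21.95
ee_pos: [503.7, -196.6, 214.2]
ee_rot: [-179.9, 0.0, 23.3]
force: [0.1, 0.5, -0.6]
gripper_width: 25.0
gripper_force: 0.0
time_s: 22.75
ee_pos: [504.6, -195.8, 214.0]
ee_rot: [-179.9, -0.0, 79.0]
force: [0.3, 0.6, 1.0]
gripper_width: 24.8
gripper_force: 0.0
t 22.75 pos [ 504.6 -195.8  214. ] [-179.9   -0.    79. ] slide [ 0.96 -0.02  4.93] spin -0.03
```

View pics/w4.png

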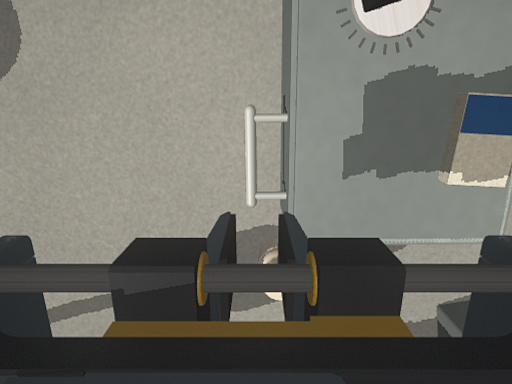

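The handle bar is upright in this view, from (250,107) to (251,205).

```bash
python3 - <<'E'
from h import *
a,b=ray("wrist",251,205,85),ray("wrist",250,107,85);c=(a+b)/2
print(a,b,np.degrees(np.arctan2(*(b-a)[1::-1])))
go(c[0],c[1],66,79.3)
E
```

```text
[ 494.76061206 -214.98551387   85.        ] [ 512.94973896 -119.70405746   85.        ] 79.19233144951421
t 22.8 pos [ 504.6 -195.8  214. ] [-180.    -0.    78.9] slide [ 0.92 -0.2   4.94] spin -0.05
```

```bash

python3 -m jog '{"jaw":[25,25,25,25,25,25,25],"slide":[[0.46,-0.1,0],[0.46,-0.1,0.4],[0,0,0.8],[0,0,0.8],[0,0,0.8],[0,0,0.6],[0,0,0]],"spin":[0,0,0,0,0,0,0]}'
python3 - <<'E'
from h import *
im=env.grab_frame("wrist");cv2.imwrite("pics/w5.png",im[:,:,::-1])
E
```

```text
time_s: 23.5
ee_pos: [502.3, -166.1, 109.9]
ee_rot: [-179.7, -0.1, 79.0]
force: [-0.9, 1.1, -0.1]
gripper_width: 24.7
gripper_force: 0.0
```

View pics/w5.png

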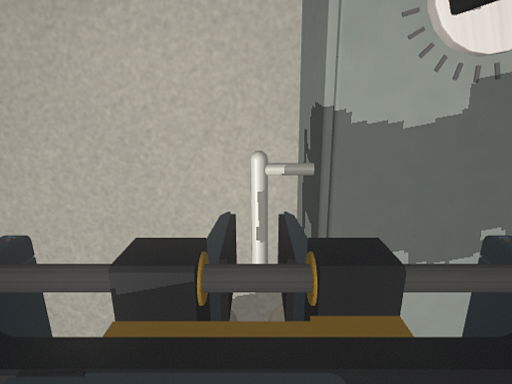

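The bar is at u≈260, between the fingertips (about 234 and 281), so it's centred. I'll descend, grip and pull.

```bash

python3 -m jog '{"jaw":[25,25,25,25,5,5,5],"slide":[[0,0.02,0.5],[0,0,0.5],[0,0,0.45],[0,0,0],[0,0,0],[0,0,0],[0,0,0]],"spin":[0,0,0,0,0,0,0]}' 20
python3 -m jog '{"jaw":[5,5],"slide":[[0,-0.2,0],[0,-0.2,0]],"spin":[0,0]}'; python3 chk.py -5
```

```text
time_s: 24.25
ee_pos: [503.7, -167.6, 69.8]
ee_rot: [-179.9, 0.0, 79.1]
force: [-4.5, 0.9, 6.0]
gripper_width: 10.4
gripper_force: 20.0
time_s: 24.45
ee_pos: [494.8, -165.9, 69.8]
ee_rot: [179.7, 0.0, 79.1]
force: [2.7, -0.0, 1.8]
gripper_width: 10.8
gripper_force: 20.0
24.45 yaw 79.06 z 69.79 F [ 2.7 -0.   1.8] Tz 0.23
```

```bash

python3 -m jog '{"jaw":[5,5,5,5,5,5,5,5,5,5],"slide":[[0,-0.3,0],[0,-0.35,0],[0,-0.35,0],[0,-0.35,0],[0,-0.35,0],[0,-0.35,0],[0,-0.35,0],[0,-0.2,0],[0,-0.1,0],[0,0,0]],"spin":[0,0,0,0,0,0,0,0,0,0]}'
python3 -m jog '{"jaw":[25,25,25,25,25,25,25,25,25,25],"slide":[[0,0,0],[0,0,0],[0,0,0],[0,0,-0.3],[0,0,-0.8],[0,0,-0.9],[0,0,-0.9],[0,0,-0.9],[0,0,-0.9],[0,0,0]],"spin":[0,0,0,0,0,0,0,0,0,0]}'
python3 - <<'E'
from h import *
a=env.grab_frame("top")[80:260,220:440];cv2.imwrite("pics/t3.png",cv2.resize(a[:,:,::-1],None,fx=3,fy=3))
E
```

```text
time_s: 25.45
ee_pos: [413.0, -150.9, 69.8]
ee_rot: [179.9, 0.1, 79.1]
force: [-0.9, -2.5, 8.4]
gripper_width: 10.1
gripper_force: 20.0
time_s: 26.45
ee_pos: [415.6, -150.9, 213.6]
ee_rot: [179.6, 0.1, 79.1]
force: [0.4, 0.6, -0.5]
gripper_width: 24.4
gripper_force: 0.0
```

View pics/t3.png

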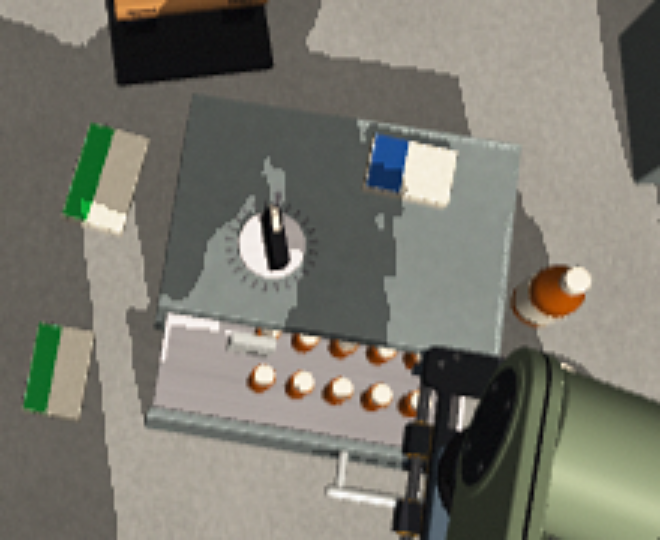

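The drawer is open about 9 cm and released. The dial is down, the cartons and bottle in view haven't moved, and the gripper is clear above.

```bash
python3 -c "
from workcell import env
print(env.job_done())"
```

```text
the job is handed in; nothing more can be done
None
```

The job is handed in at about 26.5 s, though no verdict came back: the dial dropped in at all three numbers and went fully home with no more than about 8 N measured at the tool, and the drawer is open about 9 cm with the handle released; the cartons and bottle look unmoved in the last picture, but the jar, weight and mouse weren't visible in it.

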